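# Fit up two post feet on the welding table

## Task

Set up the two post feet for tack welding. On the post with the blue foot stack the round flange, then the long rust-red tube, then the black end cap with its spigot down in the tube; on the post with the yellow foot stack the square plate, then the short grey-green tube. Everything must sit fully home and upright; lower each piece into place rather than dropping it.

Things in the scene. Friction and masses are not known exactly. Their poses are not given: they have to be found in the camera images.
- blue_post: fixed fit-up post with a blue foot: a disc 84 mm across and 12 mm thick with an upright steel post 24 mm in diameter in its centre, the post's tapered top 52 mm above the table (40 above the foot). Origin: centre of the foot's underside, z up.
- yellow_post: the same fit-up post with a yellow foot (84 mm disc, 12 mm thick; post 24 mm diameter, top 52 mm above the table). Origin: centre of the foot's underside, z up.
- flange: bright metal round flange (flat ring), 60 mm outside diameter, 34 mm bore, 14 mm thick, about 0.2 kg, lying flat on the table. Origin: centre of its underside, z up along the bore.
- square_plate: dark steel square plate 58 x 58 mm, 14 mm thick, with a 34 mm hole through its centre, about 0.25 kg, lying flat on the table at any yaw. Origin: centre of its underside, z up, x and y square to its sides.
- long_tube: rust-red tube standing upright on the table, 44 mm outside diameter, 34 mm bore, 55 mm long, about 0.27 kg. Origin: centre of its lower end, z up along the bore.
- short_tube: pale grey-green tube standing upright on the table, 44 mm outside diameter, 34 mm bore, 40 mm long, about 0.19 kg. Origin: centre of its lower end, z up along the bore.
- end_cap: black end cap standing on its spigot: spigot 26 mm in diameter and 12 mm long, above it a disc 54 mm in diameter and 8 mm thick (20 mm tall in all), about 0.15 kg. When home, the disc rests on the tube's upper end with the spigot inside the bore. Origin: centre of the spigot's lower end, z up.
There are look-alikes about, which are no part of the job. Several things look just like the flange: the one meant starts farthest to the robot's left.

How it is judged:
At the end, for the whole second after the job is handed in: Blue post: flange on the foot, long tube on it, end cap on the tube. Yellow post: square plate on the foot, short tube on it. Each centred on its post within 10 mm (cap 12), within 4 mm of its seated height, within 0.08 rad of upright, under 0.02 m/s and released (horizontal distance between each of flange, long_tube and blue_post below 0.01 m and z of flange in the frame of blue_post between 0.008 and 0.016 m and angle between each of flange, long_tube, end_cap, square_plate, short_tube's own z axis and vertical below 0.08 rad and linear speed of each of flange, long_tube, end_cap, square_plate, short_tube below 0.02 m/s and z of long_tube in the frame of blue_post between 0.022 and 0.03 m and horizontal distance between end_cap and blue_post below 0.012 m and z of end_cap in the frame of blue_post between 0.065 and 0.073 m and horizontal distance between each of square_plate, short_tube and yellow_post below 0.01 m and z of square_plate in the frame of yellow_post between 0.008 and 0.016 m and z of short_tube in the frame of yellow_post between 0.022 and 0.03 m); the robot touches nothing.
It fails at once if a piece was dropped: it fell freely, untouched by the fingers, faster than 0.7 m/s (a fall of about 25 mm) ((linear speed of flange above 0.7 m/s and contact force between the fingers and flange below 0.05 N) or (linear speed of square_plate above 0.7 m/s and contact force between the fingers and square_plate below 0.05 N) or (linear speed of long_tube above 0.7 m/s and contact force between the fingers and long_tube below 0.05 N) or (linear speed of short_tube above 0.7 m/s and contact force between the fingers and short_tube below 0.05 N) or (linear speed of end_cap above 0.7 m/s and contact force between the fingers and end_cap below 0.05 N)).
It also fails if it takes over 136 s, if anything falls off the work surface, if the arm or the gripper's body presses on something with over 40 N, if the wrist force passes 120 N, or if a joint passes its speed limit or range.

## Robot

A 6-joint arm with a two-finger parallel gripper is mounted at the origin on the work surface. World frame = base frame: x ahead of the robot, y to its left, z up, the work surface at z = 0. Lengths are in m, angles in rad, forces in N, time in s.
With the tool pointing down it reaches from about 0.3 to 0.775 m from the base axis. Payload 14.6 kg.
Tool frame: the origin (TCP) lies at the very end of the fingers, on their centre line; the grasp point (between the pads) lies 19 mm behind it; z points along the fingers, y is the line along which they close (so a half turn about z gives the same grasp; the last joint's range is limited). The gripper opens to 94 mm and grips with 3 to 60 N. Pads are 16 mm wide; open, the fingers measure 119 mm over their backs; the gripper's body (75 mm by 177 mm) begins 78 mm behind the grasp point.
Start: joints at [1.134, 0.3, 1.521, -0, 1.321, -0.067], TCP at [0.199, 0.513, 0.205] pointing down, gripper open.
Joint ranges: [-3.03, 3.03], [-0.79, 2.21], [0.23, 2.52], [-1.04, 4.18], [0, 3.07], [-2.55, 2.55]. Speed limits (rad/s): [2.22, 2.22, 2.57, 3.14, 3.14, 3.14].

## Interface

Orientations are given as [roll, pitch, yaw] about the fixed x, y, z axes, in that order (R = Rz(yaw) Ry(pitch) Rx(roll)).
In Python, from station import ctrl gives the robot as it stands.
- The arm moves only by the shell command python3 -m pendant 'ROWS' [OPENING] [FORCE]. ROWS is JSON, a list of rows, each a list of 2 entries, a list of its own where there are three numbers: the shift along the world's x, y, z in cm, then the turn about the world's z in rad. A call has 1 to 20 rows; each row shifts and turns the commanded pose from where the row before left it; what a row does not reach is not made up. A row lasts 1/12 s, in which the tool goes at most 41.7 mm and 7.16 degrees, less where a joint would pass 70% of its speed; a pose out of reach is approached as far as the arm can. A call is refused whole if a number of a shift passes 4.17 or a number of a turn 0.125, either way. A call with a gripper value outside its range is refused whole. OPENING is the opening, from 0 (shut) to 1 (fully open), set as the call begins (- or left out, the last holds). The fingers move at their own pace and stop on an object; FORCE is the grip in N (left out, the last holds). Time passes only in rows, so rows that do not move let the fingers close. It gives the time, the measured TCP pose, the force, the opening and the grip force at its end, in the units of the state.
- ctrl.get_obs(): the state, without advancing time (a new reading comes with each control period).
- ctrl.camera(name): name is "scene" or "top"; returns a dict with "color" (400x640x3 uint8, red, green, blue), "intrinsics" (3x3 intrinsics, pixels), "camera_from_world" (4x4, takes a point from world to camera coordinates). Camera axes: x right, y down, z forward; pixel columns grow to the right and rows downward; lengths in m; the calibration is good to about 2 mm. A picture is of the moment at which its call begins. There is no depth.
- ctrl.hand_in(): hands the job in; it is judged then, once.
The state is a dict: "time_s": time; "qpos": joint angles; "joint_vel": joint speeds; "tau": joint torques, N m; "ee_pos": TCP position; "eef_rot": TCP orientation; "force": force on the tool from outside, world axes, zero at the start; "moment": the same for the moment, N m; "grip_width": finger opening in m; "grip_force": force on a finger pad.
Only numpy, scipy, OpenCV 4.12 (cv2) and the standard library are available. Lean on these libraries where they do the work, as an engineer would, in place of code of your own. Each camera call takes 0.05 s, during which the arm holds its last target. There are 200 camera calls.

## Working session

There is one attempt and no reset: what is moved stays moved. The work goes in short steps, Python scripts to look and compute and a shell command to move; the robot and the scene stay as the last step left them, time stands still between calls to the robot, and variables do not carry over. Pictures are saved under pics/ and viewed, at most 14 in all, crops included, and the job is handed in when it is done.

```bash
mkdir -p pics; ls
cat > h.py <<'E'
import numpy as np,cv2
from station import ctrl
def shot(n,save=None):
    c=ctrl.camera(n)
    if save: cv2.imwrite('pics/'+save,c['color'][:,:,::-1])
    return c
def proj(c,p):
    q=c['camera_from_world']@np.append(p,1); u=c['intrinsics']@q[:3]; return u[:2]/u[2]
def ray(c,uv,z):
    T=np.linalg.inv(c['camera_from_world']); d=T[:3,:3]@np.linalg.solve(c['intrinsics'],[uv[0],uv[1],1]); o=T[:3,3]
    return (o+d*(z-o[2])/d[2])[:2]
E
python3 - <<'E'
from h import *
for n in('top','scene'):
    c=shot(n,n+'0.png'); print(n,c['intrinsics'][0,0],np.linalg.inv(c['camera_from_world']).round(3).tolist())
o=ctrl.get_obs();print(o)
E
```

```text
pics
top 514.8531704433743 [[0.003, -0.975, 0.223, 0.202], [-1.0, -0.001, 0.006, -0.012], [-0.005, -0.224, -0.975, 1.307], [0.0, 0.0, 0.0, 1.0]]
scene 440.7330518291393 [[-0.829, 0.374, -0.416, 1.001], [0.559, 0.542, -0.627, 0.739], [-0.01, -0.753, -0.658, 0.813], [0.0, 0.0, 0.0, 1.0]]
{'time_s': 0.1, 'qpos': array([ 1.13441611e+00,  3.00398031e-01,  1.52149563e+00, -3.85718664e-06,
        1.32068010e+00, -6.65878443e-02]), 'joint_vel': array([ 0.00076902, -0.00018835, -0.00072908,  0.00084007, -0.00244877,
       -0.00050244]), 'tau': array([ 2.36706310e-04, -5.32646835e+01, -3.53281116e+01,  7.08434964e-02,
        2.35828426e-02, -2.96168039e-06]), 'ee_pos': array([0.19868596, 0.51262181, 0.20496255]), 'eef_rot': array([-3.14061347e+00, -6.15537086e-05,  2.77180120e+00]), 'force': array([ 0.78819594,  0.51349682, -0.83998153]), 'moment': array([ 0.00771217, -0.04804531, -0.02609185]), 'grip_force': 0.0, 'grip_width': 0.09406877176488979}
```

View pics/top0.png

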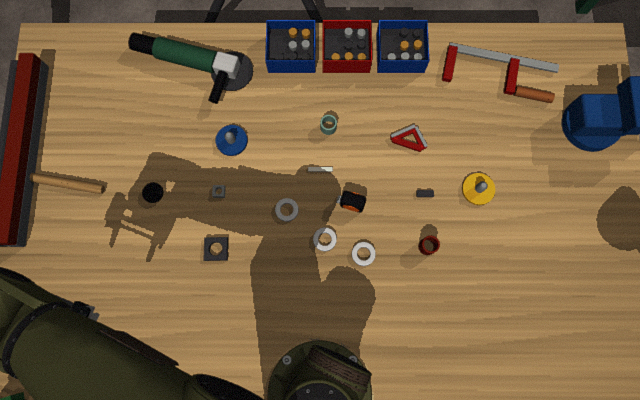

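View pics/scene0.png

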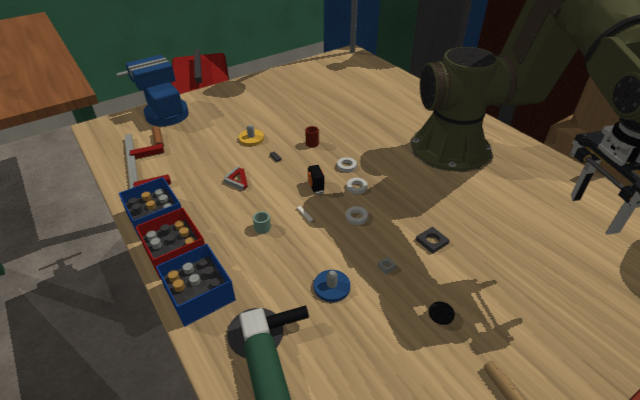

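The top view shows blue post (232,140), yellow post (479,188), flange candidates (287,210), (325,238), (363,253), with the leftmost at (287,210). Plate (216,248), long tube (429,245), short tube (329,124), cap (153,192).

```bash
cat > m.py <<'E'
from h import *
import sys
S=dict(blue=(232,140,28,.012),yellow=(479,188,28,.012),flange=(287,210,20,.014),plate=(216,248,22,.014),long=(429,245,20,.055),short=(329,124,20,.04),cap=(153,192,20,.02))
def mask(n,img):
    hsv=cv2.cvtColor(img,cv2.COLOR_RGB2HSV).astype(int); H,Sa,V=hsv[...,0],hsv[...,1],hsv[...,2]
    if n=='blue': m=(H>95)&(H<125)&(Sa>110)
    elif n=='yellow': m=(H>20)&(H<32)&(Sa>190)
    elif n=='flange' : m=(Sa<60)&(V>60)
    elif n=='plate': m=(Sa<75)&(V<110)
    elif n=='long': m=((H<8)|(H>170))&(Sa>110)
    elif n=='short': m=(H>40)&(H<100)
    elif n=='cap': m=(V<32)
    return m.astype(np.uint8)
if __name__=='__main__':
    c=shot('top'); out=[]
    for n,(u,v,r,z) in S.items():
        b=c['color'][v-r:v+r,u-r:u+r].copy(); m=mask(n,b)
        cs,_=cv2.findContours(m,cv2.RETR_EXTERNAL,cv2.CHAIN_APPROX_NONE); k=max(cs,key=cv2.contourArea)
        (x,y),rad=cv2.minEnclosingCircle(k); R=cv2.minAreaRect(cv2.convexHull(k))
        p=ray(c,(x+u-r,y+v-r),z); q=ray(c,(R[0][0]+u-r,R[0][1]+v-r),z)
        print(n,'circ',p.round(4),round(2*rad*1000*c['camera_from_world'][2,3]/514,1),'rect',q.round(4),np.round(R[1],1),round(R[2],1))
        cv2.drawContours(b,[k],-1,(255,0,255),1)
        out.append(cv2.resize(b,(190,190),interpolation=cv2.INTER_NEAREST))
    out.append(out[0]*0); cv2.imwrite('pics/m.png',np.vstack([np.hstack(out[:4]),np.hstack(out[4:])])[:,:,::-1])
E
python3 m.py
```

```text
blue circ [0.6333 0.2357] 74.0 rect [0.6327 0.2357] [29.5 30.4] 63.4
yellow circ [ 0.5029 -0.4091] 77.9 rect [ 0.5021 -0.4086] [31. 31.] 90.0
flange circ [0.446  0.0858] 56.0 rect [0.4458 0.0855] [22.6 22.6] 45.0
plate circ [0.3452 0.2629] 76.1 rect [0.3458 0.2623] [23. 23.] 90.0
long circ [ 0.3507 -0.2653] 50.0 rect [ 0.3515 -0.265 ] [17.  20.1] 63.4
short circ [ 0.6666 -0.0217] 47.2 rect [ 0.6659 -0.0217] [19. 15.] 90.0
cap circ [0.4901 0.431 ] 50.7 rect [0.4891 0.4306] [19.1 19.8] 45.0
```

View pics/m.png

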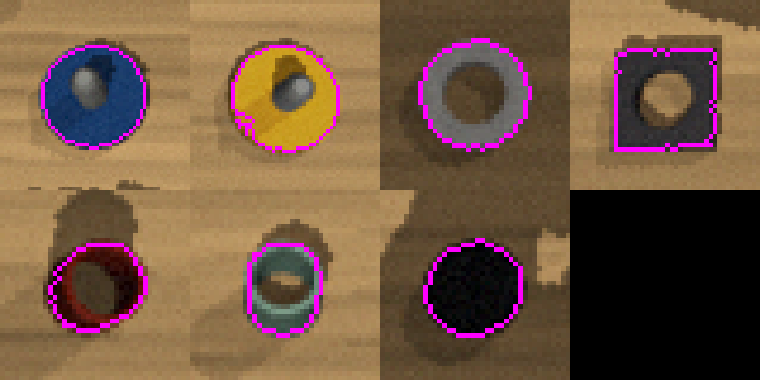

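The contours follow every part well, and the plate is square to the axes. Next I'll use mid-height planes and cross-check against the scene camera.

Run:
```python
from h import *; from m import S,mask
zm=dict(blue=.009,yellow=.009,flange=.009,plate=.009,long=.0275,short=.02,cap=.014)
a=shot('top');b=shot('scene')
def cen(c,n,u,v,r):
    u,v=int(round(u)),int(round(v)); m=mask(n,c['color'][v-r:v+r,u-r:u+r]); cs,_=cv2.findContours(m,cv2.RETR_EXTERNAL,cv2.CHAIN_APPROX_NONE)
    k=max(cs,key=cv2.contourArea); x,y,w,h=cv2.boundingRect(k); (cx,cy),_=cv2.minEnclosingCircle(k); bb=(x+(w-1)/2,y+(h-1)/2)
    return (bb[0]+u-r,bb[1]+v-r),(w,h)
for n,(u,v,r,_) in S.items():
    p,_=cen(a,n,u,v,r); P=ray(a,p,zm[n]); uv=proj(b,[*P,zm[n]])
    q,w=cen(b,n,*uv,26); print(n,P.round(4),ray(b,q,zm[n]).round(4),w)
```

```text
blue [0.6337 0.2363] [0.6357 0.2379] (36, 32)
yellow [ 0.5028 -0.4095] [ 0.5174 -0.3679] (1, 1)
flange [0.4467 0.0859] [0.4471 0.0863] (22, 19)
plate [0.3464 0.2633] [0.3467 0.2636] (33, 26)
long [ 0.3541 -0.2715] [ 0.3516 -0.2751] (12, 21)
short [ 0.6732 -0.0218] [ 0.6742 -0.0219] (17, 22)
cap [0.4898 0.4332] [0.4877 0.4313] (26, 23)
```

```bash
python3 -m pendant '[[[1.4,-2.5,-0.5],0.074],[[1.5,-2.5,-0.5],0.074],[[1.5,-2.5,-0.5],0.074],[[1.5,-2.5,-0.5],0.074],[[1.5,-2.5,-0.5],0.074],[[1.5,-2.5,-0.5],0],[[1.5,-2.5,-0.5],0],[[1.5,-2.5,-1],0],[[1.5,-2.5,-1],0],[[1.35,-2.45,-1],0],[[0,0,0],0],[[0,0,0],0],[[0,0,0],0]]' 1 20; python3 -c "
from h import *;shot('scene','s1.png');shot('top','t1.png')"
```

```text
time_s: 1.33
ee_pos: [0.3463, 0.2637, 0.1408]
eef_rot: [3.141, 0.0, 3.141]
force: [0.6, 0.4, 0.1]
grip_width: 0.0941
grip_force: 0.0
```

View pics/t1.png

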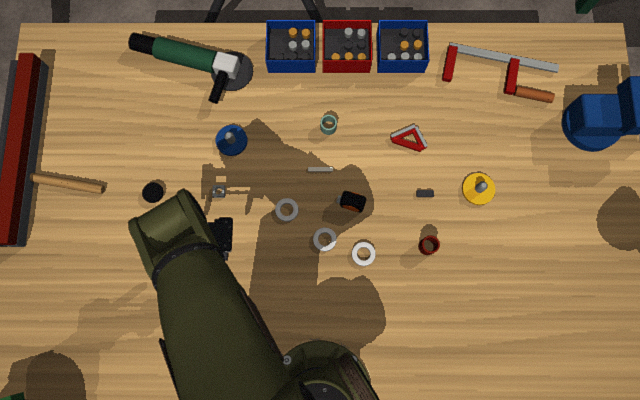

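The view shows no other ring further left than (287,210), and the gripper is over the plate. I'll descend and grasp.

```bash
python3 -m pendant '[[[0,0,-3],0],[[0,0,-3],0],[[0,0,-3],0],[[0,0,-2.5],0],[[0,0,-1],0],[[0,0,-0.7],0],[[0,0,-0.5],0],[[0,0,0],0],[[0,0,0],0]]' 1 20; python3 -m pendant '[[[0,0,0],0],[[0,0,0],0],[[0,0,0],0],[[0,0,0],0],[[0,0,0],0],[[0,0,0],0],[[0,0,0],0],[[0,0,0],0]]' 0 30;  python3 -m pendant '[[[0,0,0.5],0],[[0,0,1],0],[[0,0,2],0],[[0,0,3],0],[[0,0,3],0],[[0,0,2],0],[[0,0,1],0],[[0,0,0],0]]'
```

```text
time_s: 2.18
ee_pos: [0.3468, 0.2638, 0.0043]
eef_rot: [3.141, 0.001, -3.141]
force: [0.8, 0.5, 0.2]
grip_width: 0.094
grip_force: 0.0
time_s: 2.85
ee_pos: [0.3464, 0.2633, 0.0036]
eef_rot: [3.142, 0.0, -3.141]
force: [-0.8, -0.2, 3.3]
grip_width: 0.0576
grip_force: 29.9
time_s: 3.52
ee_pos: [0.3469, 0.2638, 0.1306]
eef_rot: [3.14, 0.003, -3.141]
force: [0.2, -0.2, -2.6]
grip_width: 0.0574
grip_force: 29.9
```

```bash
python3 -m pendant '[[[0.3,-1.3,0],0],[[0.8,-2.5,0],0],[[0.8,-3.5,0],0],[[0.8,-3.5,0],0],[[0.8,-3.8,0],0],[[0.8,-3.8,0],0],[[0.8,-3.8,0],0],[[0.8,-3.8,0],0],[[0.8,-3.8,0],0],[[0.8,-3.8,0],0],[[0.8,-3.8,0],0],[[0.8,-3.8,0],0],[[0.8,-3.8,0],0],[[0.8,-3.8,0],0],[[0.8,-3.8,0],0],[[0.8,-3.5,0],0],[[0.8,-3.5,0],0],[[0.8,-3.5,0],0],[[0.8,-2.5,0],0],[[0.9,-1.6,0],0]]';python3 -m pendant '[[[0.3,-0.1,0],0],[[0,0,0],0],[[0,0,0],0]]'; python3 -c "
from h import *;shot('scene','s2.png');shot('top','t2.png')
i=np.vstack([cv2.resize(cv2.imread('pics/s2.png')[60:190,170:370],None,fx=2,fy=2),cv2.resize(cv2.imread('pics/t2.png')[130:260,380:580],None,fx=2,fy=2)]);cv2.imwrite('pics/c2.png',i)"
```

```text
time_s: 5.18
ee_pos: [0.5014, -0.411, 0.1259]
eef_rot: [3.14, -0.002, 3.14]
force: [-0.3, 0.5, -3.8]
grip_width: 0.0577
grip_force: 29.9
time_s: 5.43
ee_pos: [0.5049, -0.4087, 0.1269]
eef_rot: [3.14, -0.002, -3.141]
force: [-0.6, -1.4, -2.5]
grip_width: 0.0575
grip_force: 29.9
```

View pics/c2.png

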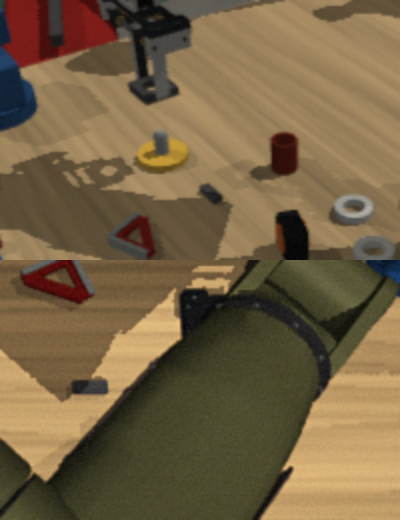

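The plate hangs level above the yellow foot (crop 163,155). I'll check the foot centre in the scene view.

Run:
```python
from h import *
c=shot('scene');b=c['color'][110:160,220:290]
h=cv2.cvtColor(b,cv2.COLOR_RGB2HSV).astype(int);m=((h[...,0]>18)&(h[...,0]<32)&(h[...,1]>170)).astype(np.uint8)
cs,_=cv2.findContours(m,0,1);k=max(cs,key=cv2.contourArea);x,y,w,hh=cv2.boundingRect(k);print(x,y,w,hh,ray(c,(220+x+(w-1)/2,110+y+(hh-1)/2),.009))
# steel post top
g=((h[...,1]<90)&(h[...,2]>60)).astype(np.uint8);n,l,s,ce=cv2.connectedComponentsWithStats(g);print(s,[ (proj(c,[.503,-.4095,z])-[220,110]).round(1) for z in(.012,.052)])
```

```text
19 20 25 16 [ 0.50508084 -0.40552843]
[[   0    0   70   50 3407]
 [  21    0    2    2    2]
 [  26   14    8   13   80]
 [  50   42    3    3    4]
 [  54   42    7    6    7]] [array([30.9, 26. ]), array([29.6, 15.5])]
```

```bash
python3 -m pendant '[[[-0.1,0,-2],0],[[0,0,-2.5],0],[[0,0,-1.5],0],[[0,0,-1],0],[[0,0,-0.8],0],[[0,0,-0.8],0],[[0,0,-0.8],0],[[0,0,-0.6],0],[[0,0,-0.4],0],[[0,0,0],0],[[0,0,0],0]]'
```

```text
time_s: 6.5
ee_pos: [0.5044, -0.4098, 0.0246]
eef_rot: [-3.141, 0.0, -3.141]
force: [-0.8, -1.0, -2.2]
grip_width: 0.0575
grip_force: 29.9
```

```bash
python3 -m pendant '[[[0,0,-0.4],0],[[0,0,-0.3],0],[[0,0,-0.2],0],[[0,0,0],0],[[0,0,0],0]]'
```

```text
time_s: 6.92
ee_pos: [0.5043, -0.4097, 0.0156]
eef_rot: [-3.141, 0.0, -3.141]
force: [-1.3, 1.0, 0.1]
grip_width: 0.0578
grip_force: 29.9
```

```bash
python3 -m pendant '[[[0,0,-0.05],0],[[0,0,0],0],[[0,0,0],0],[[0,0,0],0],[[0,0,0],0],[[0,0,0],0]]' 1; python3 -m pendant '[[[0,0,1],0],[[0,0,2],0],[[0,0,3],0],[[0,0,3],0],[[0.8,1.8,2.5],0],[[1.6,3.7,1],0],[[1.6,3.7,0],0],[[1.6,3.7,0],0],[[1.6,3.7,0],0],[[1.6,3.7,0],0],[[1.6,3.7,0],0],[[1.6,3.7,0],0],[[1.6,3.7,0],0],[[1.6,3.7,0],0],[[1.6,3.7,0],0],[[0.1,0,0],0],[[0,0,0],0],[[0,0,0],0]]'; python3 -c "
from h import *;shot('scene','s3.png');shot('top','t3.png')
i=np.vstack([cv2.resize(cv2.imread('pics/s3.png')[60:190,170:370],None,fx=2,fy=2),cv2.resize(cv2.imread('pics/t3.png')[130:260,380:580],None,fx=2,fy=2)]);cv2.imwrite('pics/c3.png',i)"
```

```text
time_s: 7.42
ee_pos: [0.5043, -0.4097, 0.015]
eef_rot: [-3.142, 0.0, -3.141]
force: [-0.2, -0.5, -0.0]
grip_width: 0.0929
grip_force: 0.0
time_s: 8.92
ee_pos: [0.6731, -0.0221, 0.1403]
eef_rot: [-3.141, 0.0, -3.141]
force: [0.1, 0.1, -0.2]
grip_width: 0.0938
grip_force: 0.0
```

View pics/c3.png

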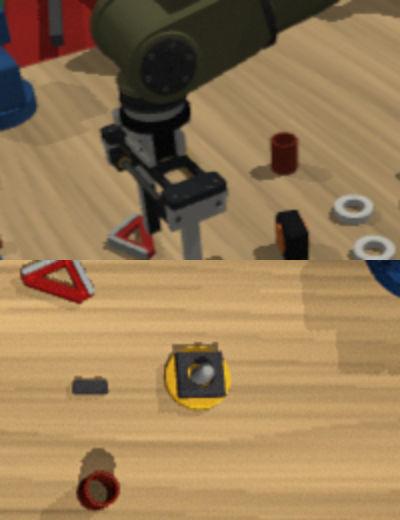

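The plate lies flat on the yellow foot, and the apparent 2 px offset matches the parallax of its height. Now the short tube.

```bash
python3 -m pendant '[[[0,0,-3],0],[[0,0,-3],0],[[0,0,-3],0],[[0,0,-2],0],[[0,0,-1],0],[[0,0,-0.9],0],[[0,0,-0.5],0],[[0,0,0],0],[[0,0,0],0]]' 1 20; python3 -m pendant '[[[0,0,0],0],[[0,0,0],0],[[0,0,0],0],[[0,0,0],0],[[0,0,0],0],[[0,0,0],0],[[0,0,0],0],[[0,0,0],0],[[0,0,0],0]]' 0 30;  python3 -m pendant '[[[0,0,0.5],0],[[0,0,1],0],[[0,0,2],0],[[0,0,3],0],[[0,0,3],0],[[0,0,2],0],[[0,0,1],0],[[0,0,0],0],[[0,0,0],0]]'
```

```text
time_s: 9.77
ee_pos: [0.6738, -0.0219, 0.0071]
eef_rot: [-3.141, 0.001, 3.142]
force: [0.2, -0.1, 0.3]
grip_width: 0.094
grip_force: 0.0
time_s: 10.52
ee_pos: [0.6733, -0.0217, 0.0059]
eef_rot: [-3.142, -0.0, -3.141]
force: [0.8, -0.0, 0.2]
grip_width: 0.0429
grip_force: 30.0
time_s: 11.27
ee_pos: [0.673, -0.0217, 0.1304]
eef_rot: [3.142, -0.0, -3.141]
force: [-0.2, 0.7, -3.1]
grip_width: 0.0432
grip_force: 30.0
```

```bash
python3 -m pendant '[[[-0.8,-1.8,0],0],[[-1.6,-3.7,0],0],[[-1.6,-3.7,0],0],[[-1.6,-3.7,0],0],[[-1.6,-3.7,0],0],[[-1.6,-3.7,0],0],[[-1.6,-3.7,0],0],[[-1.6,-3.7,0],0],[[-1.6,-3.7,0],0],[[-1.6,-3.7,0],0],[[-1.6,-3.7,0],0],[[-0.2,0.1,0],0],[[0,0,0],0],[[0,0,0],0],[[0,0,0],0]]'; python3 -c "
from h import *;shot('scene','s4.png')
i=cv2.resize(cv2.imread('pics/s4.png')[60:190,170:370],None,fx=3,fy=3);cv2.imwrite('pics/c4.png',i)"
```

```text
time_s: 12.52
ee_pos: [0.5036, -0.4075, 0.13]
eef_rot: [3.14, -0.001, -3.14]
force: [-0.1, 0.2, -1.6]
grip_width: 0.0432
grip_force: 30.0
```

View pics/c4.png

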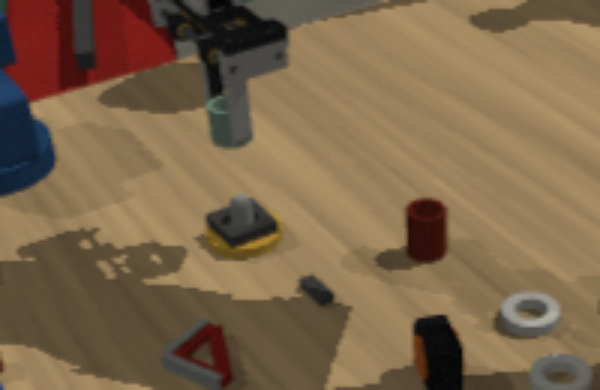

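The short tube hangs upright above the plate at crop (230,120), with the post at (242,208). Lowering it in two stages.

```bash
python3 -m pendant '[[[0,-0.15,-2],0],[[0,0,-2],0],[[0,0,-1],0],[[0,0,-0.8],0],[[0,0,-0.8],0],[[0,0,-0.8],0],[[0,0,-0.6],0],[[0,0,-0.5],0],[[0,0,0],0],[[0,0,0],0]]';python3 -m pendant '[[[0,0,-0.4],0],[[0,0,-0.4],0],[[0,0,-0.3],0],[[0,0,-0.2],0],[[0,0,0],0],[[0,0,0],0]]'
```

```text
time_s: 13.4
ee_pos: [0.5033, -0.4102, 0.046]
eef_rot: [-3.142, 0.0, -3.141]
force: [0.5, -0.3, -2.4]
grip_width: 0.0431
grip_force: 30.0
time_s: 13.9
ee_pos: [0.5033, -0.4102, 0.0329]
eef_rot: [3.142, -0.0, -3.141]
force: [-0.6, 0.7, -2.4]
grip_width: 0.0432
grip_force: 30.0
```

```bash
python3 -m pendant '[[[0,0,-0.1],0],[[0,0,-0.05],0],[[0,0,0],0],[[0,0,0],0]]'; python3 -m pendant '[[[0,0,0],0],[[0,0,0],0],[[0,0,0],0],[[0,0,0],0],[[0,0,0],0]]' 1; python3 -m pendant '[[[0,0,1],0],[[0,0,2],0],[[0,0,3],0],[[0,0,3],0],[[-0.2,2,2],0],[[-0.4,3.6,0],0],[[-0.4,4,0],0],[[-0.4,4,0],0],[[-0.4,4,0],0],[[-0.4,4,0],0],[[-0.4,4,0],0],[[-0.4,4,0],0],[[-0.4,4,0],0],[[-0.5,4,0],0],[[-0.5,4,0],0],[[-0.5,4,0],0],[[-0.6,4,0],0],[[-0.5,4,0],0],[[0,0,0],0],[[0,0,0],0]]'; python3 -c "
from h import *;shot('scene','s5.png');shot('top','t5.png')
i=np.vstack([cv2.resize(cv2.imread('pics/s5.png')[60:260,170:470],None,fx=2,fy=2),cv2.resize(cv2.imread('pics/t5.png')[150:250,380:530],None,fx=4,fy=4)[::2,:600]]);cv2.imwrite('pics/c5.png',i)"
```

```text
time_s: 14.23
ee_pos: [0.5034, -0.4103, 0.0319]
eef_rot: [-3.141, 0.0, -3.141]
force: [-0.9, 1.1, 2.9]
grip_width: 0.0436
grip_force: 30.0
time_s: 14.65
ee_pos: [0.5033, -0.4102, 0.0314]
eef_rot: [3.142, -0.0, -3.141]
force: [-0.6, 0.7, 0.1]
grip_width: 0.0732
grip_force: 0.0
time_s: 16.32
ee_pos: [0.443, 0.1274, 0.1421]
eef_rot: [3.141, 0.001, -3.138]
force: [-0.3, -1.2, -0.3]
grip_width: 0.094
grip_force: 0.0
```

View pics/c5.png

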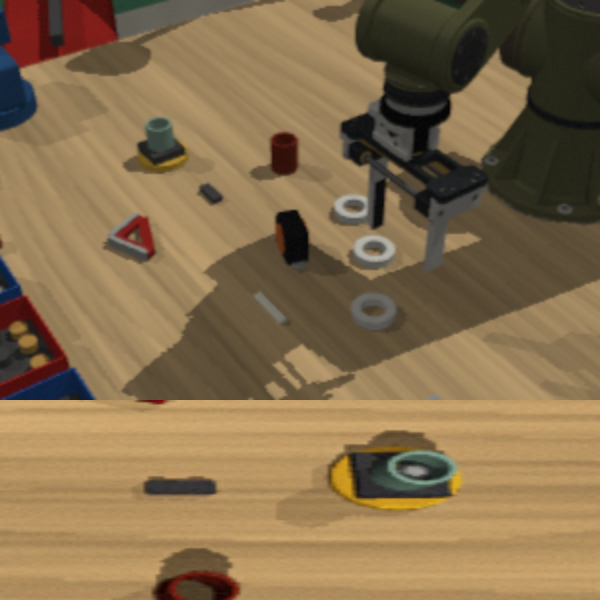

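The yellow stack stands upright. I overshot y by one row, so I'll correct that, then pick the flange (crop 373,311).

```bash
python3 -m pendant '[[[0.2,-2,0],0],[[0.15,-2.1,0],0],[[0,0,-3],0],[[0,0,-3],0],[[0,0,-3],0],[[0,0,-2.5],0],[[0,0,-1],0],[[0,0,-0.8],0],[[0,0,-0.5],0],[[0,0,0],0],[[0,0,0],0]]' 1 20; python3 -m pendant '[[[0,0,0],0],[[0,0,0],0],[[0,0,0],0],[[0,0,0],0],[[0,0,0],0],[[0,0,0],0],[[0,0,0],0],[[0,0,0],0]]' 0 30;  python3 -m pendant '[[[0,0,0.5],0],[[0,0,1],0],[[0,0,2],0],[[0,0,3],0],[[0,0,3],0],[[0,0,2],0],[[0,0,1],0],[[0,0,0],0],[[0,0,0],0]]'
```

```text
time_s: 17.33
ee_pos: [0.4474, 0.0847, 0.0044]
eef_rot: [3.141, 0.001, 3.142]
force: [0.3, 0.8, -0.1]
grip_width: 0.0938
grip_force: 0.0
time_s: 18.0
ee_pos: [0.4469, 0.0849, 0.0036]
eef_rot: [3.141, 0.0, -3.141]
force: [-0.6, 1.6, 3.8]
grip_width: 0.059
grip_force: 30.0
time_s: 18.75
ee_pos: [0.4465, 0.0848, 0.128]
eef_rot: [-3.142, -0.0, -3.141]
force: [-0.4, 0.2, -2.8]
grip_width: 0.0591
grip_force: 30.0
```

```bash
python3 -m pendant '[[[1.2,1,0],0],[[2.3,1.9,0],0],[[2.5,2,0],0],[[2.5,2,0],0],[[2.5,2,0],0],[[2.5,2,0],0],[[2.5,2,0],0],[[1.6,1.3,0],0],[[1.2,1,0],0],[[0,0,0],0],[[0,0,0],0],[[0,0,0],0]]'
python3 - <<'E'
from h import *
c=shot('scene','s6.png');b=c['color'][255:310,300:370]
h=cv2.cvtColor(b,cv2.COLOR_RGB2HSV).astype(int);m=((h[...,0]>95)&(h[...,0]<125)&(h[...,1]>130)).astype(np.uint8)
cs,_=cv2.findContours(m,0,1);k=max(cs,key=cv2.contourArea);x,y,w,hh=cv2.boundingRect(k);print(w,hh,ray(c,(300+x+(w-1)/2,255+y+(hh-1)/2),.009))
cv2.imwrite('pics/c6.png',cv2.resize(cv2.imread('pics/s6.png')[150:330,230:430],None,fx=3,fy=3))
E
```

```text
time_s: 19.75
ee_pos: [0.634, 0.2363, 0.1268]
eef_rot: [-3.141, -0.002, -3.141]
force: [0.9, -0.9, -1.8]
grip_width: 0.0594
grip_force: 30.0
36 32 [0.63569666 0.23791843]
```

View pics/c6.png

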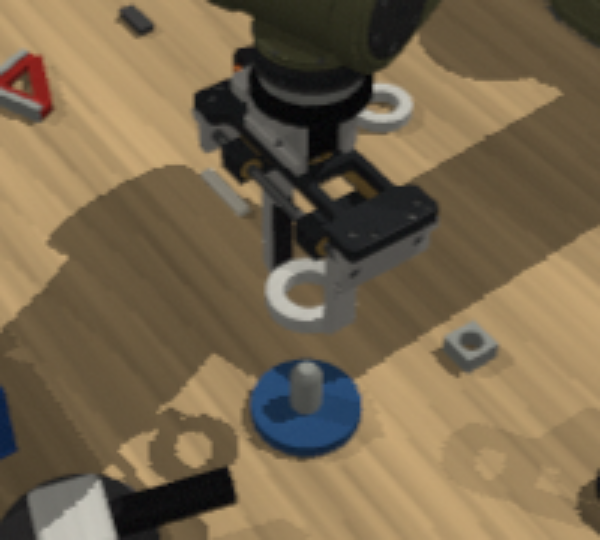

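The flange is held level at crop (310,293), above the post at (307,385). Lowering it.

```bash
python3 -m pendant '[[[0.05,0.05,-2],0],[[0,0,-2.5],0],[[0,0,-1.5],0],[[0,0,-1],0],[[0,0,-0.8],0],[[0,0,-0.8],0],[[0,0,-0.8],0],[[0,0,-0.6],0],[[0,0,-0.4],0],[[0,0,0],0],[[0,0,0],0]]';python3 -m pendant '[[[0,0,-0.3],0],[[0,0,-0.2],0],[[0,0,-0.2],0],[[0,0,0],0],[[0,0,0],0]]'
```

```text
time_s: 20.72
ee_pos: [0.6354, 0.2374, 0.0246]
eef_rot: [3.142, 0.0, -3.141]
force: [-0.0, -0.2, -2.8]
grip_width: 0.0592
grip_force: 30.0
time_s: 21.13
ee_pos: [0.6352, 0.2373, 0.0173]
eef_rot: [-3.142, -0.0, -3.141]
force: [0.1, 0.4, -2.2]
grip_width: 0.0592
grip_force: 30.0
```

```bash
python3 -m pendant '[[[0,0,-0.15],0],[[0,0,-0.05],0],[[0,0,0],0],[[0,0,0],0]]'; python3 -m pendant '[[[0,0,0],0],[[0,0,0],0],[[0,0,0],0],[[0,0,0],0],[[0,0,0],0]]' 1; python3 -m pendant '[[[0,0,1],0],[[0,0,2.5],0],[[0,0,3],0],[[0,0,3],0],[[0,0,2],0],[[-0.8,-1.5,1],0],[[-1.8,-3.2,0],0],[[-1.8,-3.3,0],0],[[-1.8,-3.3,0],0],[[-1.8,-3.3,0],0],[[-1.8,-3.3,0],0],[[-1.8,-3.3,0],0],[[-1.8,-3.3,0],0],[[-1.8,-3.3,0],0],[[-1.8,-3.3,0],0],[[-1.8,-3.3,0],0],[[-1.8,-3.3,0],0],[[-1.8,-3.3,0],0],[[-1.8,-3.3,0],0],[[-1.8,-3.3,0],0]]';python3 -m pendant '[[[-1.8,-3.2,0],0],[[-0.4,-0.2,0],0],[[0,0,0],0],[[0,0,0],0],[[0,0,0],0]]'
python3 - <<'E'
from h import *
a=shot('scene','s7.png');b=shot('top','t7.png')
for c,(u,v) in((a,(312,137)),(b,(429,245))):
    h=cv2.cvtColor(c['color'][v-22:v+22,u-22:u+22],cv2.COLOR_RGB2HSV).astype(int)
    m=(((h[...,0]<8)|(h[...,0]>170))&(h[...,1]>110)).astype(np.uint8);cs,_=cv2.findContours(m,0,1);k=max(cs,key=cv2.contourArea);x,y,w,hh=cv2.boundingRect(k);print(w,hh,ray(c,(u-22+x+(w-1)/2,v-22+y+(hh-1)/2),.0275))
i=np.hstack([cv2.resize(cv2.imread('pics/s7.png')[230:330,260:400],None,fx=2.8,fy=2.8),cv2.resize(cv2.imread('pics/t7.png')[90:190,160:300],None,fx=2.8,fy=2.8)])
j=cv2.resize(cv2.imread('pics/s7.png')[90:190,250:450],(i.shape[1]*7//10,280));cv2.imwrite('pics/c7.png',np.vstack([i,np.pad(j,((0,0),(0,i.shape[1]-j.shape[1]),(0,0)))]))
E
```

```text
time_s: 21.47
ee_pos: [0.6354, 0.2373, 0.0157]
eef_rot: [3.141, 0.0, -3.141]
force: [-1.1, -0.9, 0.8]
grip_width: 0.0591
grip_force: 30.0
time_s: 21.88
ee_pos: [0.6353, 0.2373, 0.0155]
eef_rot: [3.142, 0.0, -3.141]
force: [-0.6, -0.6, 0.2]
grip_width: 0.089
grip_force: 0.0
time_s: 23.55
ee_pos: [0.3742, -0.2402, 0.1414]
eef_rot: [-3.141, 0.001, -3.141]
force: [1.1, -0.6, 0.1]
grip_width: 0.0939
grip_force: 0.0
time_s: 23.97
ee_pos: [0.3539, -0.2719, 0.1408]
eef_rot: [-3.141, 0.0, -3.14]
force: [-0.0, -0.4, 0.1]
grip_width: 0.0938
grip_force: 0.0
12 21 [ 0.35159281 -0.27512737]
1 1 [ 0.38910846 -0.24807044]
```

View pics/c7.png

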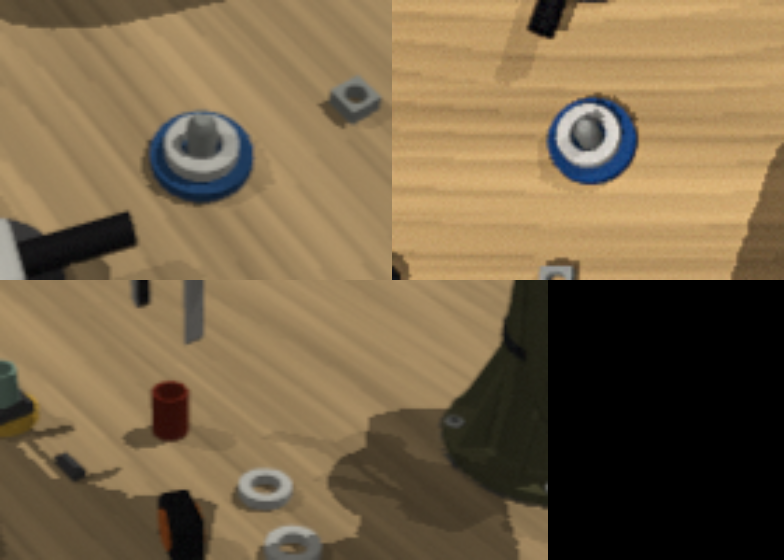

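The flange is seated on the blue foot, and the gripper is over the red tube. Grasping it.

```bash
python3 -m pendant '[[[-0.05,0,-3],0],[[0,0,-3],0],[[0,0,-3],0],[[0,0,-2],0],[[0,0,-1],0],[[0,0,-0.5],0],[[0,0,-0.4],0],[[0,0,0],0],[[0,0,0],0]]' 1 20; python3 -m pendant '[[[0,0,0],0],[[0,0,0],0],[[0,0,0],0],[[0,0,0],0],[[0,0,0],0],[[0,0,0],0],[[0,0,0],0],[[0,0,0],0],[[0,0,0],0]]' 0 30;  python3 -m pendant '[[[0,0,0.5],0],[[0,0,1],0],[[0,0,2],0],[[0,0,3],0],[[0,0,3],0],[[0,0,3],0],[[0,0,1],0],[[0,0,0],0],[[0,0,0],0]]'
```

```text
time_s: 24.82
ee_pos: [0.3533, -0.273, 0.0123]
eef_rot: [-3.141, 0.001, -3.141]
force: [0.5, -0.2, -0.1]
grip_width: 0.0941
grip_force: 0.0
time_s: 25.57
ee_pos: [0.3527, -0.2725, 0.0114]
eef_rot: [3.141, -0.0, -3.142]
force: [-1.2, 1.1, 1.5]
grip_width: 0.0443
grip_force: 30.0
time_s: 26.32
ee_pos: [0.3526, -0.2725, 0.1459]
eef_rot: [3.142, -0.0, -3.141]
force: [0.3, 0.3, -3.7]
grip_width: 0.044
grip_force: 30.0
```

```bash
python3 -m pendant '[[[0.9,1.6,0],0],[[1.8,3.3,0],0],[[1.8,3.3,0],0],[[1.8,3.3,0],0],[[1.8,3.3,0],0],[[1.8,3.3,0],0],[[1.8,3.3,0],0],[[1.8,3.3,0],0],[[1.8,3.3,0],0],[[1.8,3.3,0],0],[[1.8,3.3,0],0],[[1.8,3.3,0],0],[[1.8,3.3,0],0],[[1.8,3.2,0],0],[[1.8,3.2,0],0],[[2,3.2,0],0],[[0,0,0],0],[[0,0,0],0],[[0,0,0],0]]'; python3 -c "
from h import *
shot('scene','s8.png');shot('top','t8.png');cv2.imwrite('pics/c8.png',cv2.resize(cv2.imread('pics/s8.png')[150:330,230:430],None,fx=3,fy=3))"
```

```text
time_s: 27.9
ee_pos: [0.633, 0.2348, 0.1438]
eef_rot: [-3.14, -0.004, -3.141]
force: [-0.6, -0.7, -2.6]
grip_width: 0.0442
grip_force: 30.0
```

View pics/c8.png

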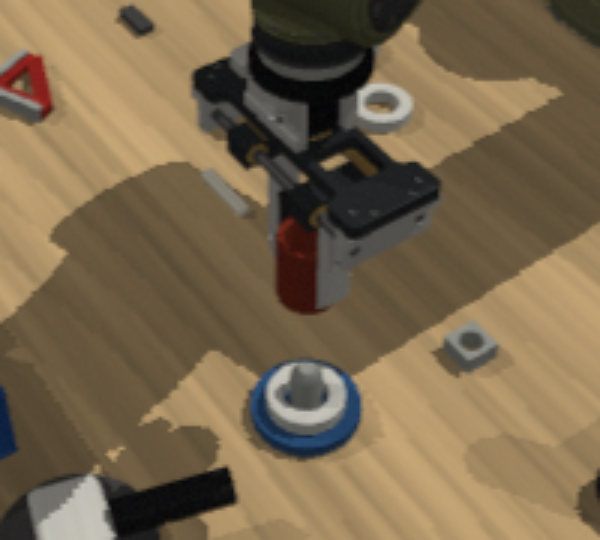

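The tube hangs upright at crop (308,265), above the post (308,380). Lowering it.

```bash
python3 -m pendant '[[[0.15,0.2,-2],0],[[0,0,-2.2],0],[[0,0,-1.2],0],[[0,0,-0.8],0],[[0,0,-0.8],0],[[0,0,-0.8],0],[[0,0,-0.8],0],[[0,0,-0.6],0],[[0,0,0],0],[[0,0,0],0]]';python3 -m pendant '[[[0,0,-0.4],0],[[0,0,-0.3],0],[[0,0,-0.3],0],[[0,0,-0.2],0],[[0,0,0],0],[[0,0,0],0]]'
```

```text
time_s: 28.83
ee_pos: [0.6353, 0.2373, 0.0544]
eef_rot: [-3.142, -0.0, -3.141]
force: [-0.2, -0.9, -2.5]
grip_width: 0.0439
grip_force: 30.0
time_s: 29.33
ee_pos: [0.6353, 0.2373, 0.0424]
eef_rot: [-3.142, -0.0, -3.141]
force: [0.4, 0.8, -2.4]
grip_width: 0.0441
grip_force: 30.0
```

```bash
python3 -m pendant '[[[0,0,-0.2],0],[[0,0,-0.2],0],[[0,0,-0.1],0],[[0,0,-0.03],0],[[0,0,0],0],[[0,0,0],0]]'; python3 -m pendant '[[[0,0,0],0],[[0,0,0],0],[[0,0,0],0],[[0,0,0],0],[[0,0,0],0],[[0,0,0],0]]' 1; python3 -m pendant '[[[0,0,1],0],[[0,0,2.5],0],[[0,0,3],0],[[0,0,3],0],[[0,0,1],0],[[-1,1.3,0],0],[[-2,2.6,0],0],[[-2,2.6,0],0],[[-2,2.6,0],0],[[-2,2.6,0],0],[[-2,2.6,0],0],[[-2,2.6,0],0],[[-1.6,2.5,0],0],[[0,0,0],0],[[0,0,0],0],[[0,0,0],0]]'
python3 - <<'E'
from h import *
a=shot('scene','s9.png')
i=np.hstack([cv2.resize(cv2.imread('pics/s9.png')[220:320,260:400],None,fx=2.8,fy=2.8),cv2.resize(cv2.imread('pics/s9.png')[240:340,370:510],None,fx=2.8,fy=2.8)])
cv2.imwrite('pics/c9.png',i)
E
```

```text
time_s: 29.83
ee_pos: [0.6353, 0.2373, 0.0375]
eef_rot: [3.142, 0.0, -3.141]
force: [-3.4, -0.5, 3.5]
grip_width: 0.0441
grip_force: 30.0
time_s: 30.33
ee_pos: [0.6353, 0.2373, 0.0371]
eef_rot: [-3.142, -0.0, -3.141]
force: [1.3, -0.9, -0.3]
grip_width: 0.0807
grip_force: 0.0
time_s: 31.67
ee_pos: [0.4889, 0.431, 0.1412]
eef_rot: [-3.141, -0.001, -3.141]
force: [0.1, -0.1, 0.7]
grip_width: 0.0944
grip_force: 0.0
```

View pics/c9.png

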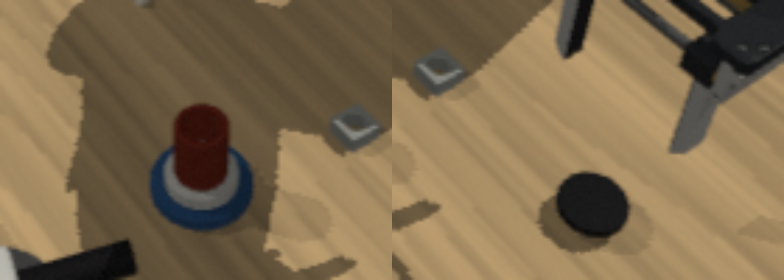

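The tube sits upright on the flange at crop (202,150), and the cap is at (593,205) under the gripper. Picking the cap.

```bash
python3 -m pendant '[[[0,0.1,-3],0],[[0,0,-3],0],[[0,0,-3],0],[[0,0,-2.5],0],[[0,0,-1],0],[[0,0,-0.7],0],[[0,0,-0.5],0],[[0,0,0],0],[[0,0,0],0]]' 1 20; python3 -m pendant '[[[0,0,0],0],[[0,0,0],0],[[0,0,0],0],[[0,0,0],0],[[0,0,0],0],[[0,0,0],0],[[0,0,0],0],[[0,0,0],0],[[0,0,0],0]]' 0 30;  python3 -m pendant '[[[0,0,0.5],0],[[0,0,1],0],[[0,0,2],0],[[0,0,3],0],[[0,0,3],0],[[0,0,3],0],[[0,0,1.5],0],[[0,0,1],0],[[0,0,0],0],[[0,0,0],0]]'; python3 -m pendant '[[[1,-1.3,0],0],[[2,-2.6,0],0],[[2,-2.6,0],0],[[2,-2.6,0],0],[[2,-2.6,0],0],[[2,-2.6,0],0],[[2,-2.6,0],0],[[1.65,-2.55,0],0],[[0,0,0],0],[[0,0,0],0],[[0,0,0],0]]';  python3 - <<'E'
from h import *
a=shot('scene','s10.png');shot('top','t10.png')
i=cv2.resize(cv2.imread('pics/s10.png')[170:320,260:400],None,fx=4,fy=4)
cv2.imwrite('pics/c10.png',i)
E
```

```text
time_s: 32.47
ee_pos: [0.4899, 0.4326, 0.0064]
eef_rot: [3.141, 0.001, 3.142]
force: [0.5, -0.0, 0.8]
grip_width: 0.094
grip_force: 0.0
time_s: 33.22
ee_pos: [0.4893, 0.4323, 0.0052]
eef_rot: [3.142, -0.0, -3.141]
force: [-1.0, 0.3, 0.2]
grip_width: 0.0521
grip_force: 30.0
time_s: 34.05
ee_pos: [0.4891, 0.4322, 0.1548]
eef_rot: [-3.141, -0.0, -3.141]
force: [0.0, 0.1, -3.3]
grip_width: 0.0519
grip_force: 30.0
time_s: 34.97
ee_pos: [0.6351, 0.2381, 0.1537]
eef_rot: [-3.141, -0.002, -3.141]
force: [-0.6, 0.8, -1.8]
grip_width: 0.0522
grip_force: 30.0
```

View pics/c10.png

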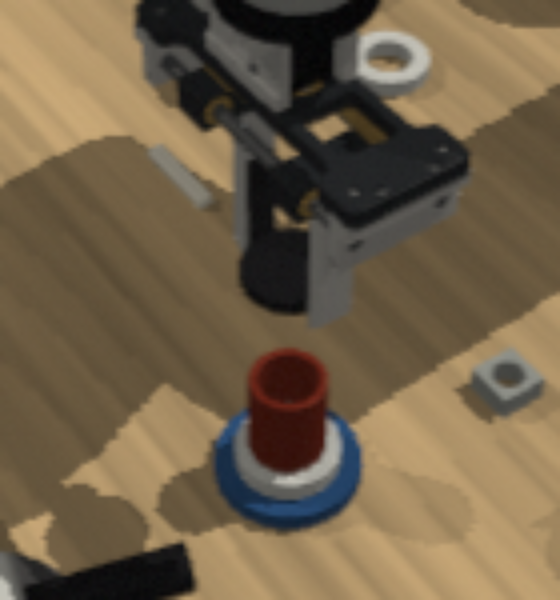

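The cap is held level at crop (285,272), over the tube mouth (288,378). The grip reads 2 mm under the disc diameter, so I'll check the cap's offset in the hand.

Run:
```python
from h import *
c=shot('scene')
t=np.linspace(0,2*np.pi,200)
def ol(x,y,r,zs): return np.array([proj(c,[x+r*np.cos(a),y+r*np.sin(a),z]) for z in zs for a in t])
o=ol(.6351,.2381,.027,(.1605,.1685));print('pred left,bottom',o[:,0].min(),o[:,1].max())
h=c['color'][205:255,310:345].astype(int)
m=(h.max(2)<48).astype(np.uint8);n,l,s,_=cv2.connectedComponentsWithStats(m);k=1+s[1:,4].argmax();print('meas',s[k,0]+310,s[k,1]+205+s[k,3]-1,s[k])
o=ol(.6353,.2373,.022,(.081,));print('tube top pred',o.min(0),o.max(0))
b=c['color'][250:295,315:350];H=cv2.cvtColor(b,cv2.COLOR_RGB2HSV).astype(int);m=((H[...,0]<8)|(H[...,0]>170))&(H[...,1]>110);m=m.astype(np.uint8);n,l,s,_=cv2.connectedComponentsWithStats(m);k=1+s[1:,4].argmax();print('tube meas',s[k]+[315,250,0,0,0])
```

```text
pred left,bottom 319.276424019606 248.931307237409
meas 320 247 [ 10   0  25  43 669]
tube top pred [321.62098105 256.65811812] [342.07328786 272.42785699]
tube meas [322 257  20  31 508]
```

Both agree with prediction to about 1 px, so the cap is centred in the grip. Lowering it.

```bash
python3 -m pendant '[[[0.05,0,-2],0],[[0,0,-1.8],0],[[0,0,-1],0],[[0,0,-0.8],0],[[0,0,-0.6],0],[[0,0,-0.5],0],[[0,0,-0.4],0],[[0,0,-0.3],0],[[0,0,0],0],[[0,0,0],0]]';python3 -m pendant '[[[0,0,-0.2],0],[[0,0,-0.2],0],[[0,0,0],0],[[0,0,0],0]]'
```

```text
time_s: 35.95
ee_pos: [0.6364, 0.2378, 0.0814]
eef_rot: [3.142, 0.0, -3.141]
force: [0.5, -0.2, -0.8]
grip_width: 0.0521
grip_force: 30.0
time_s: 36.28
ee_pos: [0.6363, 0.2378, 0.0771]
eef_rot: [-3.142, -0.0, -3.141]
force: [0.2, 0.4, -1.4]
grip_width: 0.0523
grip_force: 30.0
```

Spigot is in the bore with no contact force. Lowering the last 3 mm, then release and retreat.

```bash
python3 -m pendant '[[[0,0,-0.15],0],[[0,0,-0.1],0],[[0,0,-0.07],0],[[0,0,0],0],[[0,0,0],0]]'; python3 -m pendant '[[[0,0,0],0],[[0,0,0],0],[[0,0,0],0],[[0,0,0],0],[[0,0,0],0],[[0,0,0],0]]' 1; python3 -m pendant '[[[0,0,1],0],[[0,0,2],0],[[0,0,3],0],[[0,0,3],0],[[-2,-1,2],0],[[-2.5,-2,0],0],[[-2.5,-2,0],0],[[-2.5,-2,0],0],[[-2.5,-2,0],0],[[-2.5,-2,0],0],[[-2.5,-2,0],0],[[0,0,0],0],[[0,0,0],0],[[0,0,0],0]]'
python3 - <<'E'
from h import *
shot('scene','s11.png');shot('top','t11.png');A=cv2.imread('pics/s11.png');B=cv2.imread('pics/t11.png')
f=lambda I,u,v:cv2.resize(I[v-40:v+40,u-50:u+50],None,fx=3.5,fy=3.5)
cv2.imwrite('pics/c11.png',np.vstack([np.hstack([f(A,332,270),f(A,250,130)]),np.hstack([f(B,232,140),f(B,479,188)])]))
E
```

```text
time_s: 36.7
ee_pos: [0.6364, 0.2378, 0.0742]
eef_rot: [3.141, 0.0, -3.141]
force: [0.3, -0.9, 2.0]
grip_width: 0.052
grip_force: 30.0
time_s: 37.2
ee_pos: [0.6363, 0.2378, 0.0739]
eef_rot: [-3.142, -0.0, -3.141]
force: [-0.4, -0.7, -0.7]
grip_width: 0.0889
grip_force: 0.0
time_s: 38.37
ee_pos: [0.467, 0.1081, 0.1849]
eef_rot: [3.141, 0.002, 3.142]
force: [0.1, 0.3, -0.2]
grip_width: 0.0941
grip_force: 0.0
```

View pics/c11.png

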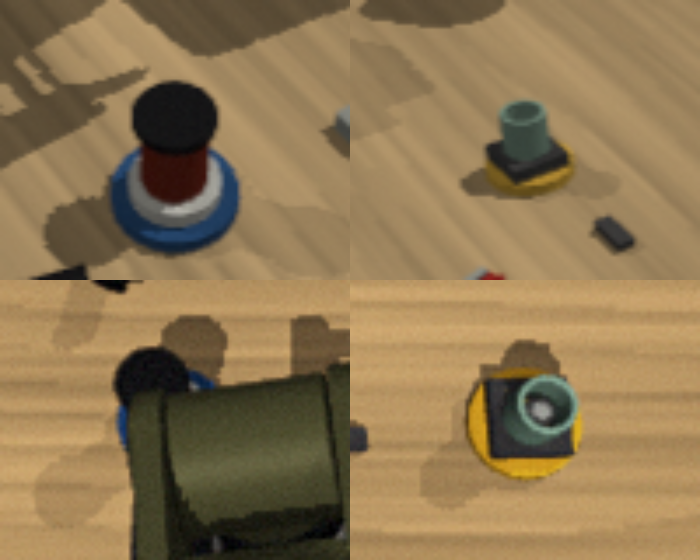

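Both stacks are upright and home: the cap disc sits flush on the red tube at (175,115), and the grey-green tube is on the plate at (525,130). Handing in.

```bash
python3 -c "
from station import ctrl;print(ctrl.hand_in())"
```

```text
the job is handed in; nothing more can be done
None
```

I stacked both posts and handed the job in at about 38 s of robot time: flange, long tube and end cap on the blue post, square plate and short tube on the yellow; every piece looked fully home and upright in the last pictures, but the hand-in returned no verdict.

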